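# Hand a circuit board over from one pair of locking forceps to the other

## Robot

A 6-joint arm with a two-finger parallel gripper is mounted at the origin on the work surface. World frame = base frame: x ahead of the robot, y to its left, z up, the work surface at z = 0. Lengths are in mm, angles in degrees, forces in N, time in s.
With the tool pointing down it reaches from about 275 to 975 mm from the base axis. Payload 8.4 kg.
Tool frame: the origin (TCP) lies at the very end of the fingers, on their centre line; the grasp point (between the pads) lies 19 mm behind it; x points along the fingers, y is the direction in which the jaws open and shut, and the axes are right-handed (so a half turn about x gives the same grasp; the last joint's range is limited). The gripper opens to 92 mm and grips with 3 to 60 N. Pads are 20 mm wide; open, the fingers measure 128 mm over their backs; the gripper's body (75 mm by 189 mm) begins 69 mm behind the grasp point.
Start: joints at [-67.46, 20.225, 93.587, -0, 66.188, -0.138], TCP at [240.965, -576.683, 214.583] pointing down, gripper open.
Joint ranges: [-150.9, 150.9], [-52.94, 120.26], [3.33, 152.33], [-74.26, 254.26], [0, 154.13], [-172.89, 172.89]. Speed limits (degrees/s): [127.2, 127.2, 159.86, 180, 180, 180].

## Interface

Orientations are given as a 3x3 rotation matrix whose columns are the frame's x, y, z axes.
In Python, from workcell import ctrl gives the robot as it stands.
- The arm moves only by the tool arm_command, never from a script. Its argument "plan" is a list of rows, each a list of 4 numbers: the shift along the tool's x, y, z in cm, then the turn about the tool's x in units of 8 degrees (1.0 is 8 degrees). A call has 1 to 5 rows; each row is the pose to reach, as a shift and turn from the pose commanded when the call began, along the tool's axes at that moment; what a row does not reach only later rows make up. A row lasts 1/10 s, in which the tool goes at most 50 mm and 8.59 degrees, less where a joint would pass 70% of its speed; a pose out of reach is approached as far as the arm can. A call with a gripper value outside its range is refused whole. "jaw" is the opening, from 0 (shut) to 1 (fully open), set as the call begins (left out, the last holds). The fingers move at their own pace and stop on an object; the grip force is fixed at half the most. Time passes only in rows, so rows that repeat a pose let the fingers close. It gives the time, the measured TCP pose, the force and the opening at its end, in the units of the state.
- ctrl.state(): the state, without advancing time (a new reading comes with each control period).
- ctrl.snapshot(name): name is "scene" or "top" or "wrist"; returns a dict with "image" (384x512x3 uint8, red, green, blue), "camera_matrix" (3x3 intrinsics, pixels), "origin" and "attitude" of the camera in the world. Camera axes: x right, y down, z forward; pixel columns grow to the right and rows downward; lengths in mm; the calibration is good to about 2 mm. The wrist camera is an equidistant fisheye: a pixel r from the principal point sees the ray r / f radians off the axis. A picture is of the moment at which its call begins. There is no depth.
- ctrl.sign_off(): hands the job in, once; it reports no verdict.
The state is a dict: "t": time; "qpos": joint angles; "qd": joint speeds; "joint_torque": joint torques, N m; "position": TCP position; "tool_rot": TCP orientation; "contact_force": force on the tool from outside, world axes, zero at the start; "ft_torque": the same for the moment, N m; "opening": finger opening in mm.
Only numpy, scipy, OpenCV 4.12 (cv2) and the standard library are available. Lean on these libraries where they do the work, as an engineer would, in place of code of your own. Each camera call takes 0.05 s, during which the arm holds its last target. There are 200 camera calls.

## Task

The circuit board in the third-hand stand is held by the locked forceps on the right, and that end of it now has to come free for soldering. Close the open forceps on the left onto the board until their ratchet clicks and stays locked by itself, on the first tooth and no tighter (a second click would crush the board); only then press the free finger ring of the right-hand forceps down, sideways off its ratchet, so that they spring wide open. The board must stay in its place throughout: do not touch it, do not strain the handles, and leave the reel, bottle and cutters alone.

Things in the scene. Friction and masses are not known exactly. Their poses are not given: they have to be found in the camera images.
- stand: Third-hand stand screwed to the bench: dark base plate 100 x 210 x 8 mm, two 10 mm posts at y = -82 and +82 mm, each carrying the fixed half of a flat-lying pair of steel locking forceps (136 mm long, alike), jaws inward, the board between. Origin: centre of the plate's underside; x away from the robot, y to the left at yaw 0. Nothing lies below or above the finger rings, at y = -142 and +142.
- left_fixed_ring (a point): Centre of the left forceps' fixed finger ring, 110 mm above the bench, at stand x = +16 mm (far side); it does not move. All four rings lie flat: outer diameter 23 mm, steel wire 4.6 mm thick, so the top is 2.3 mm above the centre.
- left_free_ring (a point): Centre of the left forceps' moving ring, on the robot's side of the fixed one, same height. Centre to centre: 44 mm open (as at the start), 27 to 32 locked on the first tooth (old, sprung handles differ), 3.3 less per further tooth. Pushed towards the fixed ring it swings in with 1 to 2 N; after about 9 mm the jaws meet the board and the push rises by 1 to 1.5 N per mm, to the first tooth.
- left_half: Moving half of the left forceps. Origin at the pivot, x to the jaw tips (43 mm), opens positively about z. Pushed at its slippery ring it clicks over the first tooth (left_bar_c0) at 6 to 11 N, differing from start to start, over the second 3 to 4 N later; the push drops by 2 to 4 N at a click. A caught tooth holds when the push is taken away; else a light spring opens it again. left_bar_c2: third tooth.
- right_fixed_ring (a point): Centre of the right forceps' fixed finger ring, 110 mm above the bench, at stand x = -16 mm (robot's side); it does not move.
- right_free_ring (a point): Centre of the right forceps' moving ring, beyond the fixed one on the far side, 32 mm from it while locked on the first tooth, 44 mm when open. Pressed straight down, its handle bends off the ratchet: it lets go at about 3 to 5 N, 2 to 4 mm down; a hard stop comes 6 mm down, at 9 N.
- right_half: Moving half of the right forceps, likewise: origin at the pivot, x to the jaw tips, positive about z opens. Its ratchet bar lies under the fixed half's, teeth up. Once off the teeth, its spring swings the ring away from the fixed ring; a finger rubbing on the ring can hold it back, and easing the finger outward, still pressing, helps it off.
- board: Green circuit board with black chips and a pin header, 60 x 40 mm, 2.4 mm thick, 25 g, standing upright with 12 mm of each end between the jaws of a pair; the right pair holds it now, the left jaws stand open around its other end. Origin: middle of its lower edge; y along its length, z up.
- board_center (a point): Centre of the circuit board, half-way up.
- reel_center (a point): Centre of a reel of solder, 48 mm across and 30 mm high, standing flat on the bench; bystander.
- bottle_center (a point): Centre of a small amber flux bottle with black cap, 26 mm across and 62 mm high, upright; bystander.
- cutters_center (a point): Side cutters with dark green handles, about 115 mm long, 12 mm high, lying on the bench; the point lies near the middle of their length; bystander.
There are look-alikes about, which are no part of the job. Leave any pink, red or yellow look-alike of the board alone.

How it is judged (in metres and radians):
On the way, in this order (a step that is already met when the one before it is completed fails the run):
1. the left forceps are locked on the board by themselves (finger rings less than 35 mm apart, jaws pressing the board, nothing touching the handles) while the right forceps still hold it (distance between left_free_ring and left_fixed_ring below 0.035 m and contact force between left_half and board above 2 N and contact force between the fingers and left_half below 0.2 N and contact force between the fingers and stand below 0.2 N and distance between right_free_ring and right_fixed_ring below 0.036 m and contact force between right_half and board above 1 N), for 0.3 s.
2. the right forceps have sprung open (rings more than 40 mm apart) (distance between right_free_ring and right_fixed_ring above 0.04 m), for 0.2 s.
At the end, for the whole second after the job is handed in: The left forceps are locked on the board, held by the first tooth (carrying over 1 N; rings under 35 mm apart; jaws pressing over 2 N); the right forceps are open (rings over 40 mm apart), jaw clear of the board; the board is at rest within 6 mm of its place, upright within 0.12 rad (distance between left_free_ring and left_fixed_ring below 0.035 m and contact force between left_half and board above 2 N and contact force between left_bar_c0 and left_half above 1 N and distance between right_free_ring and right_fixed_ring above 0.04 m and contact force between right_half and board below 0.3 N and distance of board_center from where it was at the start of the episode below 0.006 m and angle between board's own z axis and vertical below 0.12 rad and linear speed of board below 0.01 m/s); the robot touches nothing.
It fails at once if the left ratchet is clicked past its first tooth (the catch snaps in behind the second tooth and meets the third), or the jaws squeeze the board with more than 24 N (contact force between left_bar_c2 and left_half above 0.3 N or contact force between any of left_half, right_half and board above 24 N).
It fails at once if the fingers push a handle or the stand with more than 25 N (contact force between the fingers and left_half above 25 N or contact force between the fingers and right_half above 25 N or contact force between the fingers and stand above 25 N).
It fails at once if the board leaves its place by more than 15 mm (distance of board_center from where it was at the start of the episode above 0.015 m).
It fails at once if the fingers touch the board (contact force between the fingers and board above 0.5 N).
It fails at once if the reel, the bottle or the cutters are moved by more than 20 mm (distance of any of reel_center, bottle_center, cutters_center from where it was at the start of the episode above 0.02 m).
It also fails if it takes over 51 s, if anything falls off the work surface, if the arm or the gripper's body presses on something with over 40 N, if the wrist force passes 120 N, or if a joint passes its speed limit or range.

## Working session

There is one attempt and no reset: what is moved stays moved. The work goes in short steps, Python scripts to look and compute and a tool call to move; the robot and the scene stay as the last step left them, time stands still between calls to the robot, and variables do not carry over. Pictures are saved under pics/ and viewed, about 8 in all and at most 12, crops included, and the job is handed in when it is done.

Besides the shell and the picture viewer there is one more tool, called in YAML: its name, and indented under it one key for each argument. arm_command: Moves the arm, as the interface text tells. Its arguments: {"type":"object","properties":{"plan":{"type":"array","items":{"type":"array","items":{"type":"number"}}},"jaw":{"type":"number"}},"required":["plan"]}

```bash
ls; mkdir -p pics; python3 - <<'E'
from workcell import ctrl
import cv2,numpy as np,pickle
np.set_printoptions(precision=4,suppress=True)
s=ctrl.state();print(s)
for n in("scene","top"):
    d=ctrl.snapshot(n);pickle.dump(d,open(n+".pkl","wb"))
    print(n,d["camera_matrix"].tolist(),d["origin"],np.array(d["attitude"]).tolist())
    cv2.imwrite(f"pics/{n}0.png",cv2.resize(d["image"][:,:,::-1],(768,576),interpolation=cv2.INTER_CUBIC))
E
```

```text
pics
{'t': 0.0, 'qpos': array([-67.4583,  20.2615,  93.6296,  -0.002 ,  66.1873,  -0.138 ]), 'qd': array([-0.0331, -0.1659, -0.0141, -0.0804,  0.0139,  0.0012]), 'joint_torque': array([  0.0003, -59.3836, -33.4215,   0.0697,   0.0234,  -0.0001]), 'position': array([ 240.7797, -576.2164,  213.8703]), 'tool_rot': array([[-0.0006,  0.3856, -0.9227],
       [ 0.0013, -0.9227, -0.3856],
       [-1.    , -0.0014,  0.    ]]), 'contact_force': array([ 0.4241, -0.5525, -0.2297]), 'ft_torque': array([ 0.002 , -0.0136, -0.0023]), 'opening': 91.70662619610201}
scene [[399.061224945046, 0.0, 257.21668754442715], [0.0, 399.061224945046, 189.7489858172393], [0.0, 0.0, 1.0]] [1016.0114 -209.718   568.6876] [[0.4953384812755925, 0.6111991160043023, -0.6173130725678413], [0.8686737191371701, -0.3429656549458603, 0.3574640250542065], [0.006764513876599738, -0.7133093299005113, -0.7008166958833792]]
top [[371.5145274687635, 0.0, 256.89679948051673], [0.0, 371.5145274687635, 189.19323968464252], [0.0, 0.0, 1.0]] [486.9068  10.113  816.2808] [[0.004066294618513215, -0.9889833264060682, 0.14797109629540436], [-0.9999128961970684, -0.0021631864938035103, 0.013020009331170269], [-0.012556483061199287, -0.14801115064406942, -0.9889059783509009]]
```

View pics/top0.png

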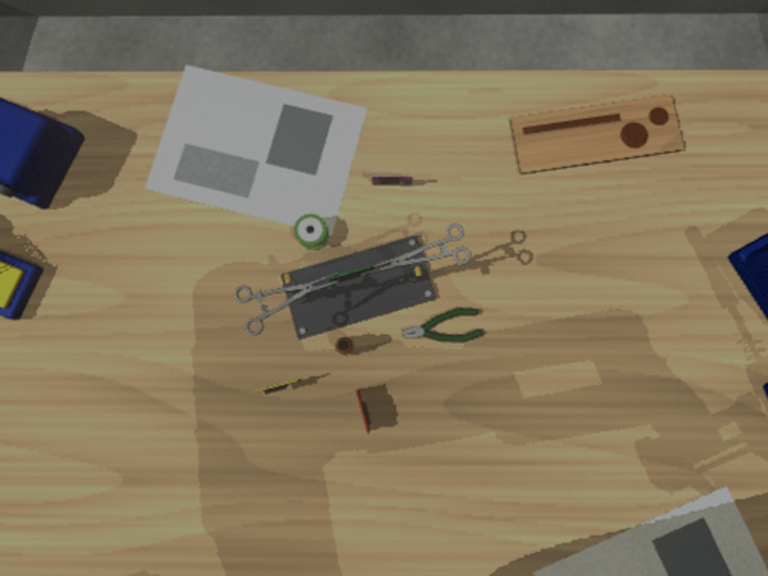

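View pics/scene0.png

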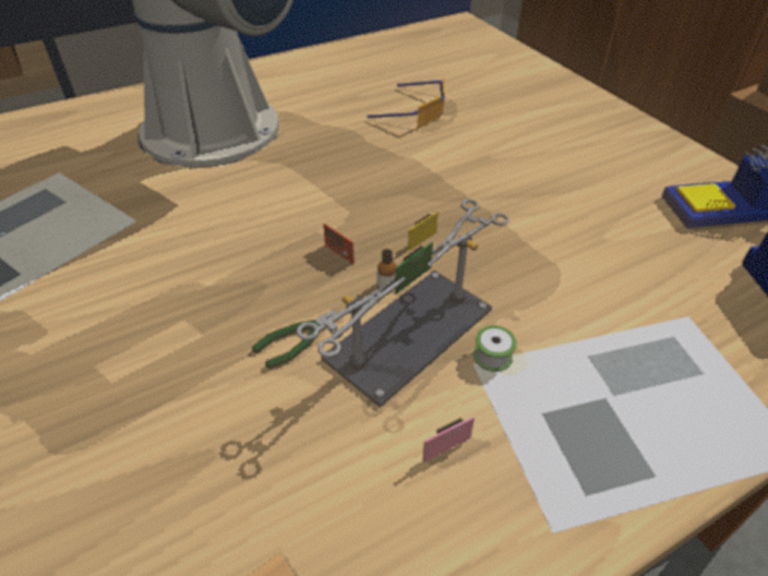

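The top view (768x576) shows the left rings at (244,293) fixed and (255,326) free, and the right rings at (462,256) fixed and (456,232) free. In the scene view the left rings are at (499,218) and (469,206), and the right rings at (308,329) and (331,346).

```bash
cat > h.py <<'E'
import numpy as np,pickle,cv2
np.set_printoptions(precision=2,suppress=True)
def ray(d,px):
    K=np.array(d["camera_matrix"]);v=np.linalg.solve(K,[px[0],px[1],1.]);return np.array(d["attitude"])@v
def onz(d,px,z):
    o=np.array(d["origin"]);v=ray(d,px);return o+v*(z-o[2])/v[2]
def proj(d,p):
    q=np.array(d["attitude"]).T@(np.array(p)-d["origin"]);q=np.array(d["camera_matrix"])@q;return q[:2]/q[2]
E
python3 - <<'E'
from h import *
T=pickle.load(open("top.pkl","rb"));S=pickle.load(open("scene.pkl","rb"))
P={"LF":((244,293),(499,218)),"Lf":((255,326),(469,206)),"RF":((462,256),(308,329)),"Rf":((456,232),(331,346))}
w={}
for k,(a,b) in P.items():
    a=(np.array(a)+.5)/1.5-.5;b=(np.array(b)+.5)/1.5-.5
    A=onz(T,a,110);B=onz(S,b,110);w[k]=(A+B)/2;print(k,A,B)
for a,b in(("LF","Lf"),("RF","Rf"),("LF","RF")):print(a,b,np.linalg.norm(w[a]-w[b]))
print("expect LF-RF",np.hypot(32,284))
# crops
ims=[]
for d,k in((T,"LF"),(T,"RF"),(S,"LF"),(S,"RF")):
    u,v=proj(d,w[k]).astype(int);print(k,u,v)
    c=d["image"][v-30:v+30,u-40:u+40,::-1];ims.append(cv2.resize(c,(400,300),interpolation=cv2.INTER_CUBIC))
cv2.imwrite("pics/crops.png",np.vstack([np.hstack(ims[:2]),np.hstack(ims[2:])]))
E
```

```text
LF [580.57 201.   110.  ] [577.82 204.43 110.  ]
Lf [538.3 185.2 110. ] [539.66 186.21 110.  ]
RF [629.35 -78.94 110.  ] [628.73 -76.61 110.  ]
Rf [661.07 -71.68 110.  ] [660.29 -66.05 110.  ]
LF Lf 43.66630488987594
RF Rf 32.87089156496955
LF RF 284.8820084172925
expect LF-RF 285.79713084634
LF 161 195
RF 307 170
LF 332 145
RF 204 219
```

View pics/crops.png

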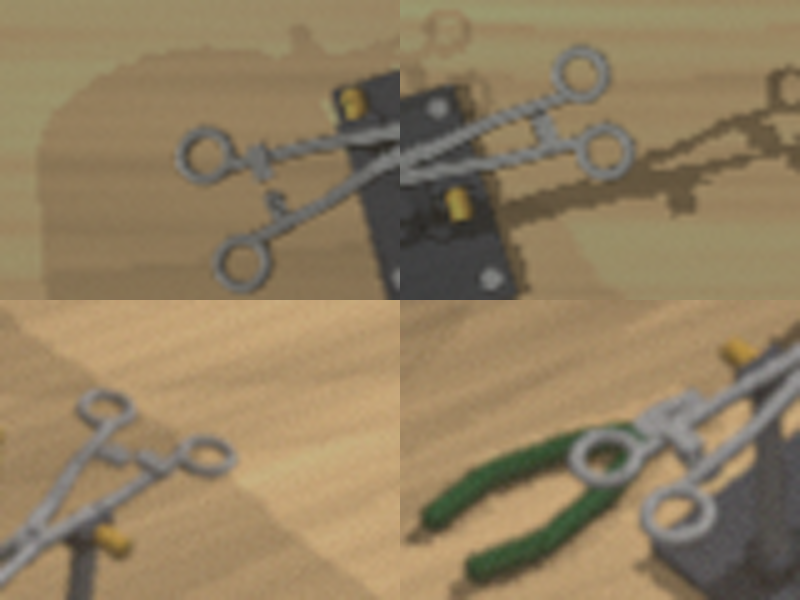

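```bash
python3 - <<'E'
from h import *
T=pickle.load(open("top.pkl","rb"));S=pickle.load(open("scene.pkl","rb"))
C={"LF":[(T,161,195,205,155),(S,332,145,206,157)],"Lf":[(T,161,195,242,263),(S,332,145,107,109)],
"RF":[(T,307,170,206,152),(S,204,219,206,158)],"Rf":[(T,307,170,181,75),(S,204,219,280,213)]}
w={}
for k,l in C.items():
    p=[onz(d,((a+.5)/5-.5+u-40,(b+.5)/5-.5+v-30),110) for d,u,v,a,b in l]
    w[k]=np.mean(p,0);print(k,*p)
v=w["LF"]-w["RF"];yaw=np.arctan2(v[1],v[0])-np.arctan2(284,32);c=(w["LF"]+w["RF"])/2
print("yaw",np.degrees(yaw),"origin",c,np.linalg.norm(v))
R=np.array([[np.cos(yaw),-np.sin(yaw)],[np.sin(yaw),np.cos(yaw)]])
for k in w:print(k,R.T@(w[k]-c)[:2])
for n,xy in dict(pre=(-28-11.5-10-15,146),touch=(-49.4,146),press=(20,-148)).items():print(n,c[:2]+R@xy)
for xy in((50,105),(50,-105),(-50,105),(-50,-105)):
    q=np.append(c[:2]+R@xy,8);print("corner top*1.5",1.5*proj(T,q),"scene",1.5*proj(S,q))
E
```

```text
LF [579.73 202.7  110.  ] [580.09 203.39 110.  ]
Lf [538.23 186.79 110.  ] [538.15 188.44 110.  ]
RF [630.34 -78.89 110.  ] [630.36 -77.96 110.  ]
Rf [660.87 -69.67 110.  ] [660.84 -67.8  110.  ]
yaw 16.588758276000046 origin [605.13  62.31 110.  ] 285.9553418723961
LF [ 16.01 142.08]
Lf [-28.38 139.2 ]
RF [ -16.01 -142.08]
Rf [  16.  -141.5]
pre [501.63 183.82]
touch [516.1  188.13]
press [666.55 -73.82]
corner top*1.5 [279.28 273.35] scene [492.33 305.57]
corner top*1.5 [415.7  233.81] scene [379.12 404.13]
corner top*1.5 [296.81 338.65] scene [433.41 268.83]
corner top*1.5 [435.54 297.9 ] scene [318.98 355.03]
```

arm_command:
  plan:
    - [0,-3.6,-3.2,0.2]
    - [0,-7.2,-6.4,0.4]
    - [0,-10.8,-9.6,0]
    - [0,-14.4,-12.8,0]
    - [0,-18,-16,0]
  jaw: 0

```text
t: 0.6
position: [319.2, -347.0, 214.3]
tool_rot: [[-0.0, 0.385, -0.923], [0.0, -0.923, -0.385], [-1.0, -0.0, 0.0]]
contact_force: [1.5, -0.6, 1.3]
opening: 54.2
```

arm_command:
  plan:
    - [0,-3.6,-3.2,0]
    - [0,-7.2,-6.4,0]
    - [0,-10.8,-9.6,0]
    - [0,-14.4,-12.8,0]
    - [0,-18,-16,0]

```text
t: 1.1
position: [397.5, -119.3, 214.6]
tool_rot: [[0.0, 0.385, -0.923], [-0.0, -0.923, -0.385], [-1.0, 0.0, -0.0]]
contact_force: [-0.2, -0.2, -0.6]
opening: 14.2
```

arm_command:
  plan:
    - [0,-3.6,-3.2,0.2]
    - [0,-7.2,-6.4,0.4]
    - [0,-10.8,-9.6,0.6]
    - [0,-14.4,-12.8,0.76]
    - [0,-18,-16,0.76]

```text
t: 1.6
position: [475.7, 108.7, 214.5]
tool_rot: [[0.0, 0.285, -0.958], [-0.0, -0.958, -0.285], [-1.0, 0.0, 0.0]]
contact_force: [-0.1, -0.3, -0.1]
opening: 0.3
```

arm_command:
  plan:
    - [0,0,0,0]

```text
t: 1.7
position: [477.1, 111.3, 214.5]
tool_rot: [[0.001, 0.29, -0.957], [0.002, -0.957, -0.29], [-1.0, -0.001, -0.002]]
contact_force: [-0.7, -1.6, 0.3]
opening: 0.5
```

arm_command:
  plan:
    - [0,-3.2,-2.2,0]
    - [0,-6.3,-4.4,0]
    - [0,-6.3,-4.4,0]
    - [4,-6.3,-4.4,0]
    - [8,-6.3,-4.4,0]

```text
t: 2.2
position: [500.3, 179.1, 134.4]
tool_rot: [[0.002, 0.286, -0.958], [0.0, -0.958, -0.286], [-1.0, 0.0, -0.002]]
contact_force: [0.6, -0.2, -0.6]
opening: 0.3
```

arm_command:
  plan:
    - [2,0,0,0]
    - [3.6,0,0,0]
    - [3.6,0,0,0]
    - [3.6,0,0,0]

```text
t: 2.6
position: [499.6, 178.8, 98.8]
tool_rot: [[-0.001, 0.285, -0.958], [-0.0, -0.958, -0.285], [-1.0, 0.0, 0.001]]
contact_force: [0.4, 0.3, -1.2]
opening: 0.5
```

```bash
python3 - <<'E'
from h import *
from workcell import ctrl
s=ctrl.state();print(s["position"],s["contact_force"],s["tool_rot"])
d=ctrl.snapshot("top");t=d["image"][160:250,110:230,::-1];d2=ctrl.snapshot("wrist")
cv2.imwrite("pics/pre.png",np.hstack([cv2.resize(t,(400,300),interpolation=cv2.INTER_CUBIC),cv2.resize(d2["image"][:,:,::-1],(400,300))]))
E
```

```text
[499.59 178.75  98.75] [ 0.44  0.27 -1.23] [[-0.    0.29 -0.96]
 [-0.   -0.96 -0.29]
 [-1.    0.    0.  ]]
```

View pics/pre.png

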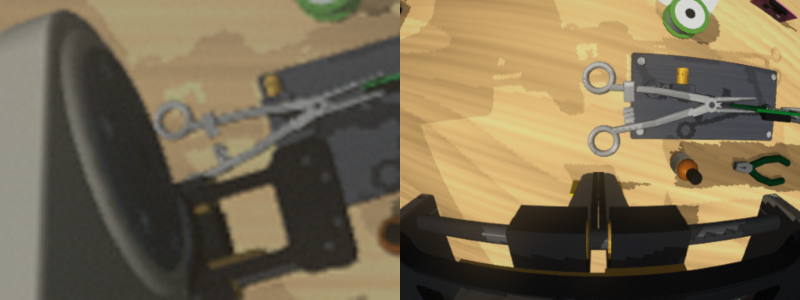

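The wrist view shows the closed fingers straight below and behind the left free ring (603,140), clear of everything else, so the push can start.

arm_command:
  plan:
    - [0,0,-0.5,0]
    - [0,0,-1.0,0]
    - [0,0,-1.5,0]
    - [0,0,-1.5,0]

```text
t: 3.1
position: [515.1, 184.2, 98.9]
tool_rot: [[0.001, 0.286, -0.958], [0.0, -0.958, -0.286], [-1.0, -0.0, -0.001]]
contact_force: [-0.2, 0.2, 0.5]
opening: 0.4
```

```bash
cat > f.py <<'E'
from h import *
from workcell import ctrl
import sys
a=np.radians(16.59);n=np.array([np.cos(a),np.sin(a),0]);F=[];X=[]
for i in range(int(sys.argv[1]) if len(sys.argv)>1 else 4):
    ctrl.snapshot("wrist");s=ctrl.state();F.append(np.array(s["contact_force"]));X.append((np.array(s["position"])-[605.13,62.31,0])@n)
F=np.array(F);print("t",s["t"],"x",np.mean(X),"push",-(F@n),"mean",-(F@n).mean(),"F",F.mean(0),"z",s["position"][2])
E
python3 f.py
```

```text
t 3.3 x -52.357057341265815 push [-0.36  0.57  0.39  0.17] mean 0.1932627050134565 F [-0.17 -0.1  -0.14] z 98.51396860912963
```

arm_command:
  plan:
    - [0,0,-0.2,0]
    - [0,0,-0.4,0]
    - [0,0,-0.6,0]
    - [0,0,-0.8,0]
    - [0,0,-0.8,0]

```text
t: 3.8
position: [522.1, 186.2, 98.5]
tool_rot: [[0.0, 0.286, -0.958], [0.0, -0.958, -0.286], [-1.0, 0.0, -0.0]]
contact_force: [-0.7, -0.6, 0.4]
opening: 0.4
```

```bash
python3 f.py
```

```text
t 4.0 x -44.385233371620004 push [1.12 1.22 0.09 0.69] mean 0.7795650300698077 F [-0.69 -0.43  0.03] z 98.59808031737211
```

arm_command:
  plan:
    - [0,0,-0.15,0]
    - [0,0,-0.3,0]
    - [0,0,-0.3,0]

```text
t: 4.3
position: [525.0, 187.1, 98.6]
tool_rot: [[0.0, 0.286, -0.958], [0.0, -0.958, -0.286], [-1.0, -0.0, -0.0]]
contact_force: [-1.5, -0.4, -0.8]
opening: 0.1
```

```bash
python3 f.py
```

```text
t 4.5 x -41.355997547655775 push [0.01 1.04 0.92 0.3 ] mean 0.5679258499628755 F [-0.59 -0.    0.26] z 98.59131218557098
```

arm_command:
  plan:
    - [0,0,-0.1,0]
    - [0,0,-0.1,0]

```text
t: 4.7
position: [525.7, 187.3, 98.6]
tool_rot: [[-0.0, 0.286, -0.958], [0.0, -0.958, -0.286], [-1.0, -0.0, 0.0]]
contact_force: [-1.0, 0.8, 1.6]
opening: 0.5
```

```bash
python3 f.py
```

```text
t 4.9 x -40.47325276180835 push [1.28 1.78 1.21 0.61] mean 1.2176602438930233 F [-1.24 -0.1  -0.33] z 98.55751384755874
```

arm_command:
  plan:
    - [0,0,-0.1,0]
    - [0,0,-0.1,0]

```text
t: 5.1
position: [526.5, 187.6, 98.5]
tool_rot: [[-0.0, 0.286, -0.958], [-0.0, -0.958, -0.286], [-1.0, -0.0, 0.0]]
contact_force: [-2.3, 0.1, 0.4]
opening: 0.5
```

```bash
python3 f.py
```

```text
t 5.3 x -39.61426885078244 push [2.17 2.37 1.73 2.55] mean 2.2040139491470434 F [-2.36  0.2   0.07] z 98.50864866955645
```

arm_command:
  plan:
    - [0,0,-0.1,0]
    - [0,0,-0.1,0]

```text
t: 5.5
position: [527.4, 187.8, 98.5]
tool_rot: [[-0.001, 0.286, -0.958], [-0.0, -0.958, -0.286], [-1.0, -0.0, 0.001]]
contact_force: [-3.7, -0.1, -0.1]
opening: 0.5
```

```bash
python3 f.py
```

```text
t 5.7 x -38.65794427862491 push [4.55 3.49 3.22 3.39] mean 3.6598003917446316 F [-3.81 -0.03  0.04] z 98.49172088830535
```

arm_command:
  plan:
    - [0,0,-0.08,0]
    - [0,0,-0.08,0]

```text
t: 5.9
position: [528.2, 188.1, 98.5]
tool_rot: [[-0.001, 0.286, -0.958], [-0.0, -0.958, -0.286], [-1.0, -0.0, 0.001]]
contact_force: [-3.9, -0.1, -0.5]
opening: 0.5
```

```bash
python3 f.py
```

```text
t 6.1 x -37.84438665979785 push [3.98 4.29 4.47 4.41] mean 4.28740429302884 F [-4.59  0.39  0.14] z 98.49853254402419
```

arm_command:
  plan:
    - [0,0,-0.08,0]
    - [0,0,-0.08,0]

```text
t: 6.3
position: [528.8, 188.2, 98.4]
tool_rot: [[-0.001, 0.286, -0.958], [-0.0, -0.958, -0.286], [-1.0, -0.0, 0.001]]
contact_force: [-5.6, -0.1, 0.4]
opening: 0.4
```

```bash
python3 f.py
```

```text
t 6.5 x -37.251097081368265 push [5.1  4.63 5.08 4.25] mean 4.765196018687684 F [-5.19  0.75 -0.26] z 98.41839766628459
```

arm_command:
  plan:
    - [0,0,-0.06,0]
    - [0,0,-0.06,0]

```text
t: 6.7
position: [529.0, 188.4, 98.3]
tool_rot: [[-0.002, 0.286, -0.958], [-0.0, -0.958, -0.286], [-1.0, -0.0, 0.002]]
contact_force: [-6.1, 0.2, -0.1]
opening: 0.3
```

```bash
python3 f.py
```

```text
t 6.9 x -36.944317442791025 push [5.85 5.66 5.76 5.69] mean 5.740129688583812 F [-6.06  0.23 -0.13] z 98.33428214352129
```

arm_command:
  plan:
    - [0,0,-0.06,0]
    - [0,0,-0.06,0]

```text
t: 7.1
position: [529.3, 188.5, 98.2]
tool_rot: [[-0.002, 0.286, -0.958], [-0.0, -0.958, -0.286], [-1.0, -0.0, 0.002]]
contact_force: [-7.5, 0.6, 0.3]
opening: 0.3
```

```bash
python3 f.py
```

```text
t 7.3 x -36.66307570277638 push [6.09 6.77 6.31 6.72] mean 6.474512027032222 F [-6.83  0.26 -0.07] z 98.18395832565047
```

arm_command:
  plan:
    - [0,0,-0.06,0]
    - [0,0,-0.06,0]

```text
t: 7.5
position: [529.5, 188.6, 98.1]
tool_rot: [[-0.003, 0.286, -0.958], [-0.001, -0.958, -0.286], [-1.0, -0.0, 0.003]]
contact_force: [-7.8, -0.2, -0.4]
opening: 0.4
```

```bash
python3 f.py
```

```text
t 7.7 x -36.400317245518046 push [7.5  6.55 7.67 6.97] mean 7.171225812261936 F [-7.66  0.59 -0.44] z 98.09281255089702
```

arm_command:
  plan:
    - [0,0,-0.06,0]
    - [0,0,-0.06,0]

```text
t: 7.9
position: [529.8, 188.7, 98.0]
tool_rot: [[-0.003, 0.286, -0.958], [-0.001, -0.958, -0.286], [-1.0, -0.0, 0.003]]
contact_force: [-7.5, 1.8, -0.8]
opening: 0.6
```

```bash
python3 f.py
```

```text
t 8.1 x -36.117980447331675 push [8.13 8.18 8.09 7.24] mean 7.9088682547489775 F [-8.53  0.93 -0.78] z 97.9639562848134
```

arm_command:
  plan:
    - [0,0,-0.06,0]
    - [0,0,-0.06,0]

```text
t: 8.3
position: [530.0, 188.9, 97.8]
tool_rot: [[-0.004, 0.285, -0.958], [-0.001, -0.958, -0.285], [-1.0, -0.0, 0.004]]
contact_force: [-8.9, 0.8, -0.4]
opening: 0.6
```

```bash
python3 f.py
```

```text
t 8.5 x -35.85051778716727 push [9.59 8.52 8.7  8.04] mean 8.71266048975493 F [-9.27  0.6  -1.25] z 97.83163853160792
```

arm_command:
  plan:
    - [0,0,-0.05,0]
    - [0,0,-0.05,0]

```text
t: 8.7
position: [530.2, 189.0, 97.7]
tool_rot: [[-0.005, 0.285, -0.958], [-0.001, -0.958, -0.285], [-1.0, -0.001, 0.005]]
contact_force: [-10.7, 1.7, -0.2]
opening: 0.3
```

```bash
python3 f.py
```

```text
t 8.9 x -35.66862325832819 push [8.9  8.74 8.97 8.83] mean 8.861290031759873 F [-9.64  1.33 -0.51] z 97.70110733796025
```

arm_command:
  plan:
    - [0,0,-0.05,0]
    - [0,0,-0.05,0]

```text
t: 9.1
position: [530.4, 189.0, 97.6]
tool_rot: [[-0.005, 0.285, -0.958], [-0.001, -0.958, -0.285], [-1.0, -0.0, 0.005]]
contact_force: [-10.6, 0.1, -0.5]
opening: 0.2
```

```bash
python3 f.py
```

```text
t 9.3 x -35.42363472245269 push [10.04 10.36 10.33  9.82] mean 10.138135957757672 F [-10.9    1.09  -1.  ] z 97.62554493325551
```

arm_command:
  plan:
    - [0,0,-0.04,0]
    - [0,0,-0.04,0]

```text
t: 9.5
position: [530.6, 189.1, 97.6]
tool_rot: [[-0.006, 0.286, -0.958], [-0.001, -0.958, -0.286], [-1.0, -0.0, 0.006]]
contact_force: [-11.9, 1.3, -0.8]
opening: 0.4
```

```bash
python3 f.py; python3 - <<'E'
from h import *
from workcell import ctrl
d2=ctrl.snapshot("wrist")["image"][:,:,::-1]
# ratchet area: view shown at scale 400/512
c=d2[60:240,210:450]
cv2.imwrite("pics/near.png",cv2.resize(c,(800,600),interpolation=cv2.INTER_CUBIC))
E
```

```text
t 9.7 x -35.24235096524052 push [10.17 10.37 10.34 10.9 ] mean 10.444674432796665 F [-11.22   1.08  -0.59] z 97.5576811530206
```

View pics/near.png

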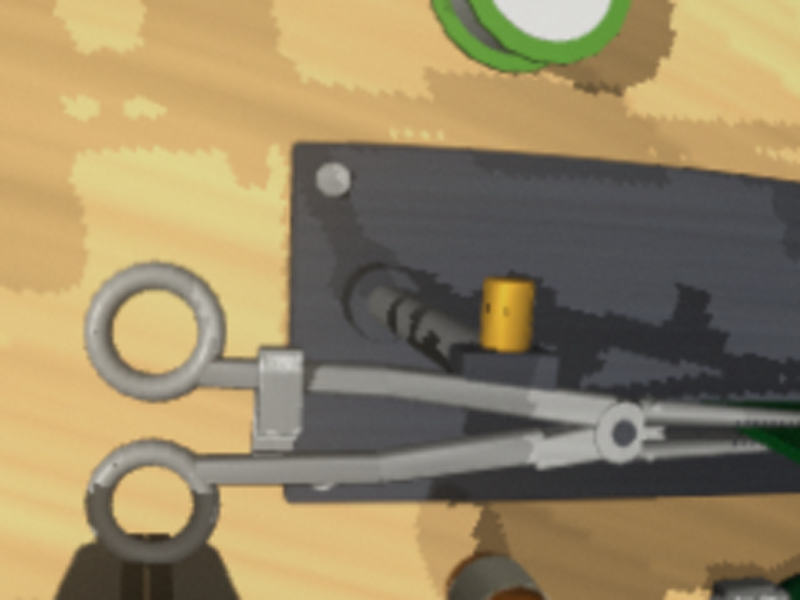

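The wrist crop shows the rings at (155,332) and (152,500), about 28.6 mm apart. The catches overlap and only the fingertip touches the free ring. The steeper force rise since x = -37 fits climbing the first tooth, and no drop has been seen yet.

arm_command:
  plan:
    - [0,0,-0.04,0]
    - [0,0,-0.04,0]

```text
t: 9.95
position: [530.7, 189.1, 97.4]
tool_rot: [[-0.006, 0.285, -0.958], [-0.001, -0.958, -0.285], [-1.0, -0.0, 0.006]]
contact_force: [-10.5, -0.5, -0.5]
opening: 0.5
```

```bash
python3 f.py
```

```text
t 10.15 x -35.08298874620684 push [10.95 10.36 10.93 10.81] mean 10.760862460290939 F [-11.46   0.77  -0.6 ] z 97.4209555158617
```

arm_command:
  plan:
    - [0,0,-0.04,0]
    - [0,0,-0.04,0]

```text
t: 10.35
position: [530.9, 189.2, 97.3]
tool_rot: [[-0.006, 0.285, -0.958], [-0.001, -0.958, -0.285], [-1.0, -0.0, 0.007]]
contact_force: [-11.7, 1.4, -1.0]
opening: 0.2
```

```bash
python3 f.py
```

```text
t 10.55 x -34.91849732373886 push [11.12 10.74 11.28 11.75] mean 11.221196099120654 F [-11.92   0.72  -1.05] z 97.33445883496745
```

Force has passed 11 N with no drop, so I'll back off a few mm as a safe test: an uncaught ring would follow the finger with about 4 N.

arm_command:
  plan:
    - [0,0,0.2,0]
    - [0,0,0.4,0]
    - [0,0,0.4,0]

```text
t: 10.85
position: [529.3, 188.4, 98.3]
tool_rot: [[-0.002, 0.286, -0.958], [-0.001, -0.958, -0.286], [-1.0, 0.0, 0.002]]
contact_force: [-7.1, 0.3, -0.6]
opening: 0.3
```

```bash
python3 f.py
```

```text
t 11.05 x -36.6716781344955 push [6.77 7.31 6.67 7.4 ] mean 7.037368086603956 F [-7.17 -0.57 -0.06] z 98.23017773223707
```

arm_command:
  plan:
    - [0,0,0.15,0]
    - [0,0,0.3,0]
    - [0,0,0.3,0]

```text
t: 11.35
position: [527.8, 187.6, 98.7]
tool_rot: [[0.001, 0.286, -0.958], [-0.0, -0.958, -0.286], [-1.0, 0.0, -0.001]]
contact_force: [-2.2, -0.7, -0.4]
opening: 0.5
```

```bash
python3 f.py
```

```text
t 11.55 x -38.32853165668087 push [2.72 3.46 3.39 3.55] mean 3.28039256252897 F [-2.77 -2.18 -0.63] z 98.69369136518863
```

arm_command:
  plan:
    - [0,0,0.15,0]
    - [0,0,0.3,0]
    - [0,0,0.3,0]

```text
t: 11.85
position: [524.9, 187.1, 98.8]
tool_rot: [[0.001, 0.286, -0.958], [0.0, -0.958, -0.286], [-1.0, -0.0, -0.001]]
contact_force: [-1.1, -0.5, -1.2]
opening: 0.2
```

```bash
python3 f.py 6; python3 - <<'E'
from h import *
from workcell import ctrl
d2=ctrl.snapshot("wrist")["image"][:,:,::-1]
c=d2[120:220,230:350]
cv2.imwrite("pics/back.png",cv2.resize(c,(720,600),interpolation=cv2.INTER_CUBIC))
E
```

```text
t 12.15 x -41.310430619221044 push [1.44 0.92 1.2  1.17 1.04 1.21] mean 1.1627972525926167 F [-1.02 -0.64  0.15] z 98.63912786704151
```

View pics/back.png

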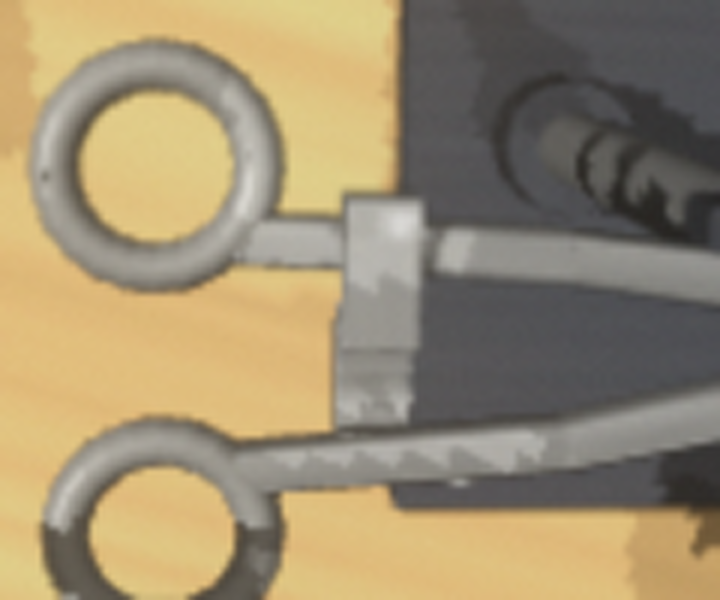

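The ring followed the finger back to a gap of about 34 mm, so it was not locked. I'll push in again.

arm_command:
  plan:
    - [0,0,-0.25,0]
    - [0,0,-0.5,0]
    - [0,0,-0.7,0]
    - [0,0,-0.9,0]
    - [0,0,-0.9,0]

```text
t: 12.7
position: [530.3, 189.2, 97.4]
tool_rot: [[-0.006, 0.285, -0.958], [-0.001, -0.958, -0.285], [-1.0, -0.001, 0.006]]
contact_force: [-8.6, 1.0, 0.2]
opening: 0.0
```

```bash
python3 f.py
```

```text
t 12.9 x -35.52850912147363 push [7.94 7.84 8.24 9.53] mean 8.388061937961584 F [-9.05  1.   -0.58] z 97.40564494403431
```

arm_command:
  plan:
    - [0,0,-0.05,0]
    - [0,0,-0.1,0]
    - [0,0,-0.1,0]

```text
t: 13.2
position: [530.6, 189.3, 97.2]
tool_rot: [[-0.007, 0.285, -0.958], [-0.001, -0.958, -0.285], [-1.0, -0.001, 0.007]]
contact_force: [-11.1, 1.7, 0.5]
opening: 0.1
```

```bash
python3 f.py
```

```text
t 13.4 x -35.14134823683178 push [10.93  9.81 10.39  9.86] mean 10.24709523332251 F [-10.93   0.81  -0.43] z 97.19392676155417
```

arm_command:
  plan:
    - [0,0,-0.06,0]
    - [0,0,-0.06,0]

```text
t: 13.6
position: [530.8, 189.5, 97.1]
tool_rot: [[-0.008, 0.285, -0.958], [-0.002, -0.958, -0.285], [-1.0, -0.001, 0.008]]
contact_force: [-11.6, 1.6, -0.2]
opening: 0.4
```

```bash
python3 f.py
```

```text
t 13.8 x -34.90200947257009 push [10.25 10.34 11.06 10.05] mean 10.424607855230454 F [-11.16   0.93  -0.78] z 97.09359636897061
```

arm_command:
  plan:
    - [0,0,-0.05,0]
    - [0,0,-0.05,0]

```text
t: 14.0
position: [531.0, 189.6, 97.0]
tool_rot: [[-0.009, 0.285, -0.958], [-0.002, -0.958, -0.285], [-1.0, -0.001, 0.009]]
contact_force: [-12.3, 1.0, 0.0]
opening: 0.3
```

```bash
python3 f.py
```

```text
t 14.2 x -34.67929551632761 push [12.17 11.21 11.24 11.44] mean 11.51473557086884 F [-12.34   1.08  -0.52] z 96.97302598886981
```

arm_command:
  plan:
    - [0,-0.05,-0.02,0]
    - [0,-0.1,-0.04,0]
    - [0,-0.1,-0.04,0]

```text
t: 14.5
position: [532.6, 190.6, 97.6]
tool_rot: [[-0.006, 0.286, -0.958], [-0.002, -0.958, -0.286], [-1.0, -0.0, 0.006]]
contact_force: [-8.9, 0.2, 0.6]
opening: 0.3
```

```bash
python3 f.py
```

```text
t 14.7 x -32.907965158037825 push [8.59 9.06 8.75 8.47] mean 8.717042336781997 F [-8.85 -0.82  0.84] z 97.56165529135006
```

That is a clear drop (11.5 to 8.7 N, with a jump of 1.8 mm), so the ratchet has clicked. Backing off.

arm_command:
  plan:
    - [0,0,0.2,0]
    - [0,0,0.4,0]
    - [0,0,0.6,0]
    - [0,0,0.8,0]
    - [0,0,0.8,0]

```text
t: 15.2
position: [528.0, 188.9, 98.8]
tool_rot: [[0.001, 0.286, -0.958], [0.0, -0.958, -0.286], [-1.0, 0.0, -0.001]]
contact_force: [0.3, -0.1, 0.0]
opening: 0.4
```

```bash
python3 f.py
```

```text
t 15.4 x -37.78653098840047 push [ 0.69  0.24 -0.08  0.45] mean 0.3241841976989944 F [-0.38  0.14  0.15] z 98.70130746455476
```

arm_command:
  plan:
    - [0,0,0.5,0]
    - [0,0,1.0,0]
    - [0,0,1.4,0]
    - [0,0,1.4,0]
    - [0,0,1.4,0]

```text
t: 15.9
position: [514.2, 184.9, 98.7]
tool_rot: [[0.0, 0.286, -0.958], [0.0, -0.958, -0.286], [-1.0, 0.0, -0.0]]
contact_force: [-0.4, 0.2, 0.3]
opening: 0.4
```

```bash
python3 f.py; python3 - <<'E'
from h import *
from workcell import ctrl
d2=ctrl.snapshot("wrist")["image"][:,:,::-1]
cv2.imwrite("pics/lock.png",cv2.resize(d2[50:230,210:450],(800,600),interpolation=cv2.INTER_CUBIC))
E
```

```text
t 16.1 x -51.93082159913811 push [ 0.01 -0.45 -0.84  0.26] mean -0.2565960993916161 F [ 0.26  0.01 -0.03] z 98.59584842937076
```

View pics/lock.png

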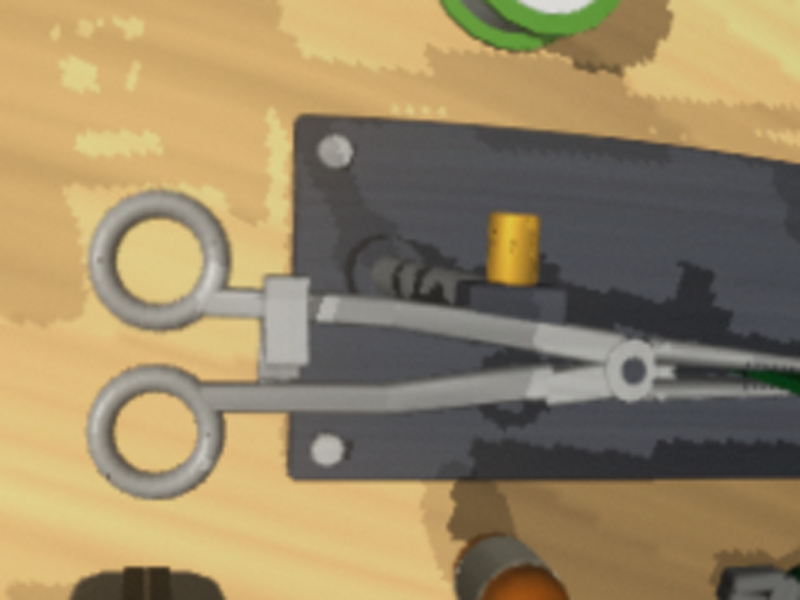

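Locked: the rings at (160,260) and (156,432) are about 28.9 mm apart with the finger clear, which is in the first-tooth range. Moving over to the right free ring.

arm_command:
  plan:
    - [-3.5,0,0,0]
    - [-7.2,0,0,0]
    - [-7.2,4,-1,0]
    - [-7.2,8,-2,0]
    - [-7.2,12,-3,0]

```text
t: 16.65
position: [578.1, 77.5, 171.2]
tool_rot: [[0.001, 0.287, -0.958], [0.0, -0.958, -0.287], [-1.0, 0.0, -0.001]]
contact_force: [0.4, -0.3, -1.2]
opening: 0.7
```

arm_command:
  plan:
    - [0,4,-1,0]
    - [0,8,-2,0]
    - [0,12,-3,0]
    - [0,16,-4.1,0]
    - [0,16.9,-4.1,0]

```text
t: 17.15
position: [666.8, -75.4, 170.4]
tool_rot: [[0.001, 0.283, -0.959], [-0.001, -0.959, -0.283], [-1.0, 0.001, -0.001]]
contact_force: [-0.4, 0.1, 0.2]
opening: 0.2
```

arm_command:
  plan:
    - [0,0,0,0]
    - [0,0,0,0]

```text
t: 17.35
position: [664.0, -70.9, 170.2]
tool_rot: [[-0.001, 0.286, -0.958], [0.001, -0.958, -0.286], [-1.0, -0.001, 0.001]]
contact_force: [-0.5, -0.0, 0.0]
opening: 0.5
```

```bash
python3 - <<'E'
from h import *
from workcell import ctrl
d2=ctrl.snapshot("wrist")["image"][:,:,::-1];s=ctrl.state();print(s["t"],s["position"],s["contact_force"])
p=s["position"][:2]-np.array([605.13,62.31]);a=np.radians(16.59);print(p@[np.cos(a),np.sin(a)],p@[-np.sin(a),np.cos(a)])
cv2.imwrite("pics/right.png",cv2.resize(d2[60:285,110:410],(800,600),interpolation=cv2.INTER_CUBIC))
E
```

```text
17.4 [663.99 -70.5  170.39] [-0.06  0.62 -0.86]
18.493154057499932 -144.08894801198292
```

View pics/right.png

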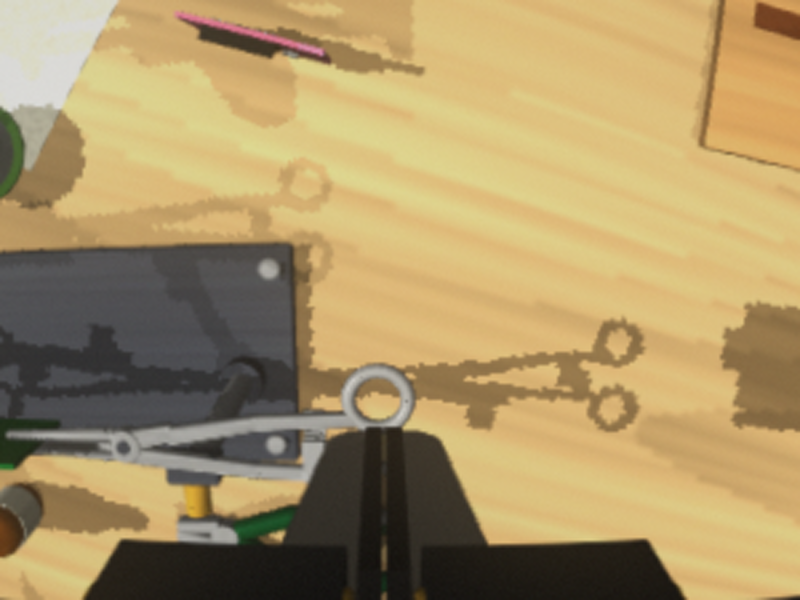

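The wrist view shows the right free ring at (378,398), directly ahead of the fingertips, seen at an angle from above. The tool is at stand (18.5, -144). Descending onto the ring.

arm_command:
  plan:
    - [2,0.1,0,0]
    - [4,0.2,-0.05,0]
    - [5.4,0.2,-0.05,0]
    - [5.4,0.2,-0.05,0]

```text
t: 17.8
position: [664.1, -72.2, 114.6]
tool_rot: [[-0.004, 0.287, -0.958], [0.001, -0.958, -0.287], [-1.0, -0.002, 0.003]]
contact_force: [-0.9, 0.1, -0.7]
opening: 0.6
```

```bash
python3 f.py 3
```

```text
t 17.95 x 19.43653346136872 push [-0.31 -0.31 -0.8 ] mean -0.47463341812047205 F [ 0.58 -0.28  0.5 ] z 117.42848405298284
```

arm_command:
  plan:
    - [0.2,0,0,0]
    - [0.35,0,0,0]
    - [0.45,0,0,0]
    - [0.45,0,0,0]

```text
t: 18.35
position: [666.0, -73.6, 112.2]
tool_rot: [[0.0, 0.286, -0.958], [-0.0, -0.958, -0.286], [-1.0, 0.0, -0.0]]
contact_force: [0.2, 0.0, -0.1]
opening: 0.5
```

```bash
python3 f.py 3
```

```text
t 18.5 x 19.513975262138043 push [-0.47  0.11  0.01] mean -0.11790565972145521 F [0.05 0.26 0.96] z 112.23318643855478
```

arm_command:
  plan:
    - [0.1,0,0,0]
    - [0.2,0,0,0]
    - [0.2,0,0,0]

```text
t: 18.8
position: [666.3, -73.5, 110.3]
tool_rot: [[0.001, 0.286, -0.958], [0.0, -0.958, -0.286], [-1.0, 0.0, -0.001]]
contact_force: [0.3, 0.4, 2.9]
opening: 0.4
```

```bash
python3 f.py 3
```

```text
t 18.95 x 19.76153781950667 push [-1.19 -1.39 -1.  ] mean -1.193613566456893 F [1.06 0.62 2.82] z 110.29763612260423
```

arm_command:
  plan:
    - [0.1,0,0,0]
    - [0.15,0,0,0]
    - [0.15,0,0,0]

```text
t: 19.25
position: [666.1, -73.6, 108.8]
tool_rot: [[0.001, 0.286, -0.958], [-0.0, -0.958, -0.286], [-1.0, 0.0, -0.0]]
contact_force: [1.6, 0.4, 4.4]
opening: 0.4
```

```bash
python3 f.py 3
```

```text
t 19.4 x 19.612240951756856 push [-1.57 -0.41 -1.24] mean -1.074039637579799 F [0.98 0.48 4.75] z 108.76749506773247
```

arm_command:
  plan:
    - [0.05,0,0,0]
    - [0.1,0,0,0]
    - [0.1,0,0,0]

```text
t: 19.7
position: [666.0, -73.6, 107.7]
tool_rot: [[0.0, 0.286, -0.958], [-0.0, -0.958, -0.286], [-1.0, 0.0, -0.0]]
contact_force: [1.9, 0.5, 6.3]
opening: 0.4
```

```bash
python3 f.py 3
```

```text
t 19.85 x 19.58138031414079 push [-1.09 -1.49 -1.64] mean -1.4074794806322135 F [1.2  0.9  5.55] z 107.7900715325243
```

arm_command:
  plan:
    - [0,0,-0.2,0]
    - [0,0,-0.4,0]
    - [0,0,-0.6,0]
    - [0,0,-0.8,0]
    - [0,0,-1.0,0]

```text
t: 20.35
position: [674.8, -70.3, 107.5]
tool_rot: [[-0.001, 0.286, -0.958], [0.001, -0.958, -0.286], [-1.0, -0.001, 0.001]]
contact_force: [-1.5, 1.4, 5.6]
opening: 0.7
```

```bash
python3 f.py 3
```

```text
t 20.5 x 29.170094349738765 push [0.33 0.51 1.14] mean 0.6620085413829989 F [-1.35  2.2   5.87] z 107.49747279620179
```

arm_command:
  plan:
    - [0,0,-0.2,0]
    - [-0.2,0,-0.5,0]
    - [-0.6,0,-0.8,0]
    - [-2,0,-1,0]
    - [-5,0,-1,0]

```text
t: 21.0
position: [683.5, -67.6, 155.9]
tool_rot: [[-0.005, 0.286, -0.958], [0.0, -0.958, -0.286], [-1.0, -0.002, 0.004]]
contact_force: [0.4, -0.1, 0.8]
opening: 0.3
```

arm_command:
  plan:
    - [-3,-2,3,0]
    - [-5,-3,6,0]
    - [-5,-3,6,0]

```text
t: 21.3
position: [617.6, -56.1, 211.4]
tool_rot: [[0.003, 0.286, -0.958], [-0.0, -0.958, -0.286], [-1.0, 0.001, -0.003]]
contact_force: [-0.6, 0.0, 0.1]
opening: 0.2
```

```bash
python3 f.py 3; python3 - <<'E'
from h import *
from workcell import ctrl
W=ctrl.snapshot("wrist")["image"][:,:,::-1];S=ctrl.snapshot("scene")["image"][:,:,::-1]
cv2.imwrite("pics/open.png",np.hstack([cv2.resize(W,(400,300)),cv2.resize(S[110:260,170:370],(400,300),interpolation=cv2.INTER_CUBIC)]))
E
```

```text
t 21.45 x -20.298947127078893 push [-0.3  -0.76 -0.54] mean -0.5309108579670848 F [ 0.66 -0.35  0.35] z 207.91107371132298
```

View pics/open.png

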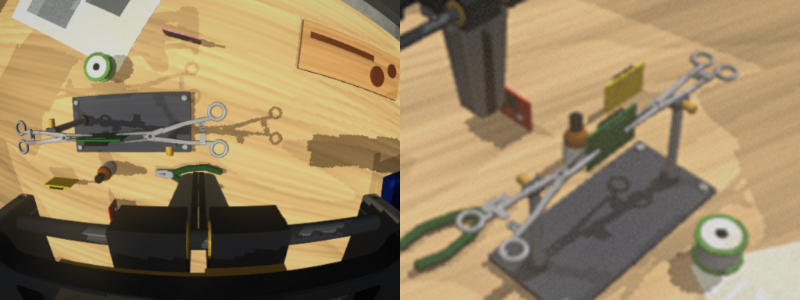

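The wrist view shows the right rings at (218,111) and (216,149), spread wide, with the left pair still closed. The board is in place and the reel, bottle and cutters look undisturbed. One numeric check before handing in.

```bash
python3 - <<'E'
from h import *
from workcell import ctrl
d=ctrl.snapshot("scene");S=pickle.load(open("scene.pkl","rb"))
P={k:onz(d,p,110) for k,p in dict(RF=(206.7,219.7),Rf=(227.2,233.7),LF=(332.7,145.7),Lf=(321.2,139.7)).items()}
print(P,"R gap",np.linalg.norm(P["RF"]-P["Rf"]),"L gap",np.linalg.norm(P["LF"]-P["Lf"]))
# board shift: phase correlation of the green mask before/after
def m(i):
    h=cv2.cvtColor(i,cv2.COLOR_RGB2HSV)[155:200,255:300];return cv2.inRange(h,(40,80,20),(90,255,255)).astype(np.float32)
for i in(S["image"],d["image"]):
    M=cv2.moments(m(i));print(M["m00"]/255,M["m10"]/M["m00"],M["m01"]/M["m00"])
E
```

```text
{'RF': array([630.85, -75.03, 110.  ]), 'Rf': array([670.62, -60.12, 110.  ]), 'LF': array([579.28, 203.77, 110.  ]), 'Lf': array([554.11, 195.97, 110.  ])} R gap 42.466623993188534 L gap 26.35366940762255
264.0 20.382575757575758 22.041666666666668
145.0 18.97241379310345 21.917241379310344
```

```bash
python3 - <<'E'
from h import *
from workcell import ctrl
d=ctrl.snapshot("scene");S=pickle.load(open("scene.pkl","rb"))
f=lambda i:cv2.resize(i[120:240,195:345,::-1],(400,320),interpolation=cv2.INTER_CUBIC)
g=lambda i:cv2.resize(i[155:200,250:310,::-1],(400,280),interpolation=cv2.INTER_CUBIC)
a,b=S["image"],d["image"]
cv2.imwrite("pics/cmp.png",np.vstack([np.hstack([f(a),f(b)]),np.hstack([g(a),g(b)])]))
E
```

```text
(no output)
```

View pics/cmp.png

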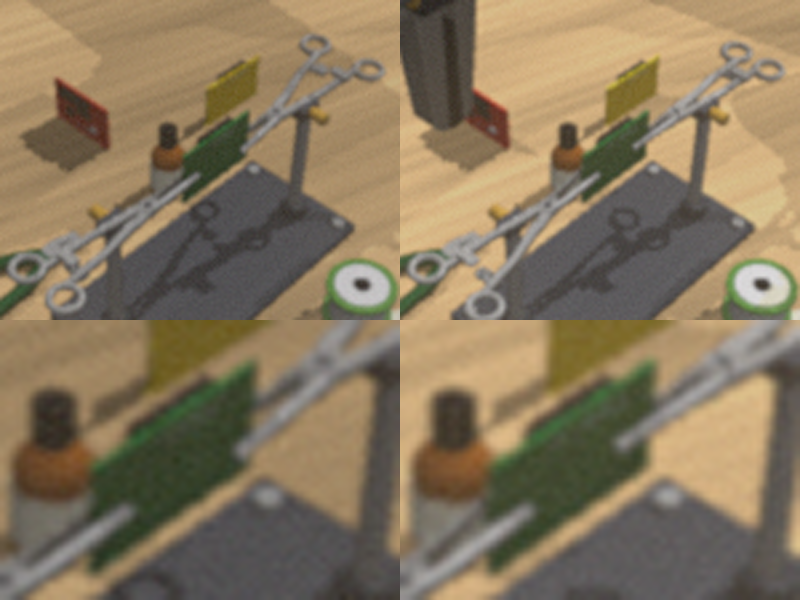

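The before and after views (left and right) show the board in the same place and upright, the right forceps wide open, the left pair closed, and the bystanders unmoved. Handing in.

```bash
python3 -c "
from workcell import ctrl
print(ctrl.state()['contact_force'],ctrl.sign_off())"
```

```text
the job is handed in; nothing more can be done
[-0.48961147 -0.88086391 -0.05609333] None
```

I locked the left forceps onto the board with one click, then released the right forceps so they sprang open. The job was handed in at about 22 s, and no verdict was reported.

- **Left forceps:** The push climbed to 11.5 N and then fell to 8.7 N as the ring jumped forward 1.8 mm. With the finger pulled back, the rings stayed about 28.9 mm apart (close wrist view), which fits the first tooth. Before that, at 11.2 N, I had backed off about 6 mm to check for a missed click. The ring followed the finger, so it was not yet locked.
- **Right forceps:** I pressed the free ring down about 4.5 mm at about 5.5 N, eased the finger outward about 10 mm, and lifted clear. The rings are now about 42 mm apart in the scene camera; the open value given is 44 mm and the limit 40 mm.
- **Final check:** Before-and-after views show the board upright in its place and the reel, bottle and cutters unmoved. The tool was about 100 mm above the rings, with only sensor noise on the force reading.

**Checks that disagreed:**
- The scene camera put the left gap at 26.4 mm, just under the 27 to 32 mm first-tooth range. It is coarser than the wrist view, and only one click was felt.
- The click came slightly above the stated 6 to 11 N, probably because about 4.6 N of sideways force was acting on the finger.
- A green-colour count on the board dropped from 264 to 145 pixels and its centre moved about 1.4 pixels. I put this down to changed lighting, because the enlarged pictures showed no visible shift.

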